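# Snap a retaining clip into a bolt groove under a hand press with a fork tool

## Task

Pick up the orange-handled fork tool and use its fork to push the brass spring clip along the black press anvil, sideways onto the groove of the steel bolt, until you feel it snap fully home; the bolt gives way on its spring, so follow it, but do not ram the clip or drive the bolt to its end stop. Do not touch the clip with the hand, keep the hand clear of the press, leave the other parts where they are, and at the end stand the fork tool upright on its black rubber mat again and let go.

Things in the scene. Friction and masses are not known exactly. Their poses are not given: they have to be found in the camera images.
- press: Green iron hand press, fixed. Origin: at bench level on the resting bolt's axis; x is the push direction (away from the robot), z up. Base x -130 to 90, y -70 to 180, 20 mm thick. On it a black anvil block, flat top 45 mm above the bench, x -125 to 45, y -32 to 32 mm. Column y 115 to 175. Lever with a red ball on the far (+x) side, up to 385 mm high
- head_edge (a point): Middle of the lower near edge of the press head, which hangs over the bolt: head x -34 to 34, y -40 to 125 mm from the press origin, 165 to 255 mm above the bench; a 22 mm square ram reaches down over the bolt to 130 mm. At the end of the push a hand pointing straight down on the fork tool hits the head; a hand leaning along the tool's handle clears it
- bolt_seat (a point): On the bolt's axis at the anvil's top: where the clip's origin must come. Moves with the bolt; axes as the press. The steel bolt stands upright out of the anvil: groove 22 mm diameter from the anvil's top to 8 mm above it, over that a 30 mm diameter collar to 24 mm and a 20 mm end to 30 mm above the anvil's top
- bolt (a joint): How far the bolt is pushed back along press +x, m: it stands on a sprung slide, 0 at rest, end stop at 0.026 (keep under 0.024). The spring gives from 0.5 N on and adds 0.5 N per mm; the push that snaps the clip drives it back some 14 to 20 mm, more or less with friction, and it springs back when the clip snaps
- clip: Brass E-shaped spring clip, 46 g, 5 mm thick, lying loose on the anvil before the bolt. Origin: centre of its round opening, at the underside; x points out of its mouth (to the bolt), z up. Solid bridge at the back: x -20 to -12, y -17 to 17 mm; from its middle a 12 mm wide tab goes back to x -30. Two sprung jaws, 36 to 41 mm apart outside, reach to x 11 mm. Pushes over 40 N spoil it
- jaw_left (a joint): Opening of the clip's +y jaw, rad: 0 closed (at rest and when home), about 0.13 while forced over the groove. The jaws' round tips are 16 mm apart; they meet the groove when the clip's origin is 17 mm short of the (moving) seat and snap over it about 8 mm short, at roughly 7 to 11 N. Home, the clip has about 1 mm of play
- jaw_right (a joint): Opening of the clip's -y jaw, rad, likewise
- fork: Fork tool, 160 g, standing on its flat steel sole. Origin: underside of the sole, z up, x towards the prongs. Sole 30 mm wide, 6 mm thick, x -45 to 33 mm; two prongs, each 7 mm wide, go on to x 45 mm. The gap between them is 16 mm wide, 12 mm deep: the clip's tab goes into it and the prong ends push on the bridge on both sides of the tab
- fork_grip (a point): Where to grip the fork tool's orange handle, across its 16 mm thickness (tool y): 40 mm above the sole's underside, straight over the tool's origin. The handle is 24 mm deep, rises from the sole at x 23 mm and leans back 30 degrees from vertical (towards -x as it rises); its top is 73 mm above the underside
- fork_tip (a point): Midway between the ends of the two prongs, at x = 45 mm, 3 mm above the sole's underside
- mat: Black rubber mat, fixed to the bench, 180 x 100 mm, 3 mm thick, long in its x. Origin: centre of its underside. The fork tool stands on it at the start and must stand on it at the end
- bushing: Bystander: dark steel bushing, 36 mm diameter, 30 mm high, upright; origin centre of underside
- rotor_bolt: Bystander: steel rotor bolt standing on its 30 mm head, 58 mm high; origin centre of underside
- bearing_cup: Bystander: chrome bearing cup, 54 mm diameter, 22 mm high; origin centre of underside
- sleeve: Bystander: brass sleeve, 28 mm diameter, 42 mm high, standing on the press base beyond the bolt; origin centre of underside
- spare_anvil: Bystander: black phenolic disc, 70 mm diameter, 22 mm high; origin centre of underside
- gauge_block: Bystander: steel block 50 x 30 x 30 mm; origin centre of underside
- tray: Bystander: blue parts tray 110 x 80 x 25 mm; origin centre of underside
There are look-alikes about, which are no part of the job. What is shaped like the fork but red is not meant. Of the things shaped like the mat, the black one is meant.

How it is judged:
By the outcome, as a careful person would: the job done as asked, in the order asked, and still so for the second after the job is handed in, with the robot touching nothing.
It also fails if it takes over 67 s, if anything falls off the work surface, if the arm or the gripper's body presses on something with over 40 N, if the wrist force passes 120 N, or if a joint passes its speed limit or range.

## Robot

A 6-joint arm with a two-finger parallel gripper is mounted at the origin on the work surface. World frame = base frame: x ahead of the robot, y to its left, z up, the work surface at z = 0. Lengths are in m, angles in rad, forces in N, time in s.
With the tool pointing down it reaches from about 0.275 to 0.825 m from the base axis. Payload 4.9 kg.
Tool frame: the origin (TCP) lies midway between the tips of the shut fingers; the grasp point (between the pads) lies 19 mm behind it (bot.hold_point_z is the distance from the TCP to the grasp point, in m); z points along the fingers, y is the line along which they close (so a half turn about z gives the same grasp; the last joint's range is limited). The gripper opens to 85 mm and grips with 20 to 120 N. Pads are 22 mm wide; open, the fingers measure 114 mm over their backs; the gripper's body (76 mm by 85 mm) begins 54 mm behind the grasp point. The pads swing forward as they close: fully open they stand 13 mm farther back than shut.
Start: joints at [1.075, 0.326, -0.193, 1.052, 0, 1.437], TCP at [0.195, 0.514, 0.231] pointing down, gripper open.
Joint ranges: [-2.65, 2.65], [-0.97, 1.79], [-1.3, 1.35], [-1.93, 2.1], [-1.47, 1.37], [-3.14, 3.14]. Speed limits (rad/s): [2.57, 2.57, 3.14, 3.14, 3.14, 3.14].

## Interface

Orientations are given as a unit quaternion [w, x, y, z].
In Python, from station import bot, snapshot, camera_model, boxes_of, tip_of gives the robot as it stands.
- The arm moves only by the tool send_rows, never from a script. Its argument "moves" is a list of rows, each a list of 7 numbers: the turn, a rotation vector about the world's x, y, z in degrees, then the shift along the world's x, y, z in cm, then the opening, from -1 (shut) to 1 (fully open), so that 0 is half open. In form: [[wx, wy, wz, tx, ty, tz, gripper], ...]. A call has 1 to 8 rows; each row is the pose to reach, as a shift and turn from the pose commanded when the call began; what a row does not reach only later rows make up. A row lasts 1/12 s, in which the tool goes at most 41.7 mm and 7.16 degrees, less where a joint would pass 70% of its speed; a pose out of reach is approached as far as the arm can. A call with a gripper value outside its range is refused whole. The fingers move at their own pace and stop on an object; the grip force is fixed at half the most. Time passes only in rows, so rows that repeat a pose let the fingers close. It gives the time, the measured TCP pose, the force, the opening and the grip force at its end, in the units of the state.
- bot.get_state(): the state, without advancing time (a new reading comes with each control period).
- snapshot(name): name is "scene" or "top" or "wrist"; returns the picture (420x560x3 uint8, blue, green, red); there is no depth.
- camera_model(name): a dict with "fx", "fy", "cx", "cy" (pixels), "R" (3x3) and "t" (3): a world point X has camera coordinates R X + t; the wrist camera has in their place "tool_from_camera" (4x4, takes a point from camera to tool coordinates, whose origin is the TCP and whose axes are the flange's). Camera axes: x right, y down, z forward; pixel columns grow to the right and rows downward; lengths in m; the calibration is good to about 2 mm. The wrist camera is an equidistant fisheye: a pixel r from the principal point sees the ray r / f radians off the axis. A picture is of the moment at which its call begins: read the wrist's pose just before it. camera_model takes no time and is no camera call.
- bot.job_done(): hands the job in; it is judged then, once.
Trained networks look in the newest picture that a camera, given by its name, has taken for a name from the list of things; names that differ only in an ending like _2 or _b are one class to them, and where a whole thing is asked for, a point or a joint stands for the part that bears it (a point fixed in the world has none). Each returns a list of dicts, best first, with "p" (0 to 1); they miss things now and then, are a little off and sometimes report something else, mostly with a low value. They report only what shows in the picture. A call takes as long as a camera call. They do not tell look-alikes from the thing itself.
- boxes_of(label, camera): "xy" ([column, row] in pixels, amid what is visible of it).
- tip_of(label, camera): "xy" ([column, row] in pixels: a listed point, or the origin of a listed thing).
The state is a dict: "time": time; "qpos": joint angles; "joint_vel": joint speeds; "joint_efforts": joint torques, N m; "tcp_pos": TCP position; "eef_rot": TCP orientation; "contact_force": force on the tool from outside, world axes, zero at the start; "moment": the same for the moment, N m; "finger_gap": opening from 0.0 (shut) to 1.0 (fully open); "grasp_force": force on a finger pad.
Only numpy, scipy, OpenCV 4.12 (cv2) and the standard library are available. Lean on these libraries where they do the work, as an engineer would, in place of code of your own. Each camera call takes 0.05 s, during which the arm holds its last target. There are 200 camera calls.

## Working session

There is one attempt and no reset: what is moved stays moved. The work goes in short steps, Python scripts to look and compute and a tool call to move; the robot and the scene stay as the last step left them, time stands still between calls to the robot, and variables do not carry over. Pictures are saved under pics/ and viewed, at most 10 in all, crops included, and the job is handed in when it is done.

Besides the shell and the picture viewer there is one more tool, called after "Call:" as name([rows], argument=value, ...), one row to a line, values as JSON. send_rows: Moves the arm, as the interface text tells. Its arguments: {"type":"object","properties":{"moves":{"type":"array","items":{"type":"array","items":{"type":"number"}}}},"required":["moves"]}

```bash
ls; mkdir -p pics
cat > h.py <<'E'
import numpy as np, cv2
from scipy.spatial.transform import Rotation as Ro
from station import bot, snapshot, camera_model, boxes_of, tip_of
def ray(cam,px,st=None):
    m=camera_model(cam); u=(px[0]-m['cx'])/m['fx']; v=(px[1]-m['cy'])/m['fy']
    if cam!='wrist':
        R=np.array(m['R']);t=np.array(m['t']); return -R.T@t, R.T@np.array([u,v,1.])
    r=np.hypot(u,v); d=np.array([np.sin(r)*u/max(r,1e-9),np.sin(r)*v/max(r,1e-9),np.cos(r)])
    T=np.array(m['tool_from_camera']); w,x,y,z=st['eef_rot']; R=Ro.from_quat([x,y,z,w]).as_matrix()
    return R@T[:3,3]+np.array(st['tcp_pos']), R@T[:3,:3]@d
def at(cam,px,z,st=None):
    o,d=ray(cam,px,st); return o+d*(z-o[2])/d[2]
def proj(cam,X,st=None):
    m=camera_model(cam)
    if cam!='wrist':
        c=np.array(m['R'])@X+np.array(m['t']); return np.array([m['fx']*c[0]/c[2]+m['cx'],m['fy']*c[1]/c[2]+m['cy']])
    T=np.array(m['tool_from_camera']); w,x,y,z=st['eef_rot']; R=Ro.from_quat([x,y,z,w]).as_matrix()
    c=T[:3,:3].T@(R.T@(np.array(X)-st['tcp_pos'])-T[:3,3]); r=np.arctan2(np.hypot(c[0],c[1]),c[2]); n=np.hypot(c[0],c[1])
    return np.array([m['fx']*r*c[0]/n+m['cx'],m['fy']*r*c[1]/n+m['cy']])
E
cat > a.py <<'E'
from h import *
H={'press':0,'head_edge':.165,'bolt_seat':.045,'clip':.045,'fork':.003,'fork_grip':.043,'fork_tip':.006,'mat':0,'bushing':0,'rotor_bolt':0,'bearing_cup':0,'spare_anvil':0,'gauge_block':0,'tray':0,'sleeve':.02}
for c in ('scene','top'):
    im=snapshot(c); cv2.imwrite(f'pics/{c}0.png',im)
    for n in H:
        for d in tip_of(n,c)[:3]:
            if d['p']>.2: print(c,n,round(d['p'],2),np.round(d['xy'],1),np.round(at(c,d['xy'],H[n]),3)[:2])
E
python3 a.py
```

```text
pics
scene press 0.9 [303.3 286.6] [0.645 0.057]
scene head_edge 0.59 [300.9 235.8] [0.619 0.058]
scene bolt_seat 0.64 [301.6 275.6] [0.643 0.05 ]
scene clip 0.47 [296.9 262.2] [0.591 0.069]
scene fork 0.95 [145.1 303.8] [ 0.482 -0.345]
scene fork 0.91 [228.3 251.2] [ 0.401 -0.06 ]
scene fork 0.86 [188.9 283.7] [ 0.471 -0.217]
scene fork_grip 0.97 [143.5 292.1] [ 0.479 -0.341]
scene fork_grip 0.67 [189.9 277. ] [ 0.489 -0.215]
scene fork_grip 0.55 [230.7 241.6] [ 0.408 -0.052]
scene fork_tip 0.86 [246.1 252.2] [ 0.437 -0.016]
scene fork_tip 0.72 [320.6 205.1] [0.345 0.338]
scene fork_tip 0.62 [198.6 292.7] [ 0.521 -0.207]
scene mat 0.76 [272.8 226. ] [0.357 0.128]
scene mat 0.68 [125.6 252.6] [ 0.24  -0.336]
scene mat 0.58 [189.7 282. ] [ 0.463 -0.212]
scene bushing 0.55 [223.1 351.4] [ 0.723 -0.228]
scene bearing_cup 0.61 [254.2 334.7] [ 0.719 -0.141]
scene bearing_cup 0.56 [174.7 372.6] [ 0.717 -0.347]
scene spare_anvil 0.82 [393.7 233. ] [0.597 0.454]
scene gauge_block 0.46 [295.1 265.8] [0.562 0.084]
scene gauge_block 0.4 [390.6 232.5] [0.59  0.447]
scene tray 0.41 [315.8 208.6] 
[... 558 characters left out ...]
.353]
top fork_tip 0.75 [294.6 233.2] [ 0.443 -0.016]
top fork_tip 0.64 [404.6 216.9] [ 0.505 -0.378]
top fork_tip 0.64 [354.1 226.7] [ 0.469 -0.211]
top mat 0.89 [351.3 229.5] [ 0.46  -0.203]
top mat 0.64 [394.4 294.1] [ 0.254 -0.339]
top mat 0.57 [250.7 255.1] [0.369 0.126]
top bushing 0.57 [356.8 158. ] [ 0.705 -0.224]
top rotor_bolt 0.57 [274.5 166.4] [0.67  0.054]
top rotor_bolt 0.45 [391.  155.2] [ 0.718 -0.341]
top bearing_cup 0.47 [335.6 154.8] [ 0.715 -0.152]
top spare_anvil 0.56 [159.6 182.6] [0.605 0.439]
top gauge_block 0.46 [175.5 215.9] [0.493 0.378]
top tray 0.64 [189. 262.] [0.342 0.325]
top sleeve 0.44 [295.5 158.1] [ 0.694 -0.015]
top sleeve 0.29 [392.4 155.6] [ 0.71 -0.34]
```

```bash
python3 -c "
import cv2
a=cv2.imread('pics/scene0.png')[180:400,90:430];b=cv2.imread('pics/top0.png')[130:320,130:440]
cv2.imwrite('pics/sc1.png',cv2.resize(a,(800,518),interpolation=2));cv2.imwrite('pics/tp1.png',cv2.resize(b,(800,490),interpolation=2))"
```

```text
(no output)
```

View pics/sc1.png

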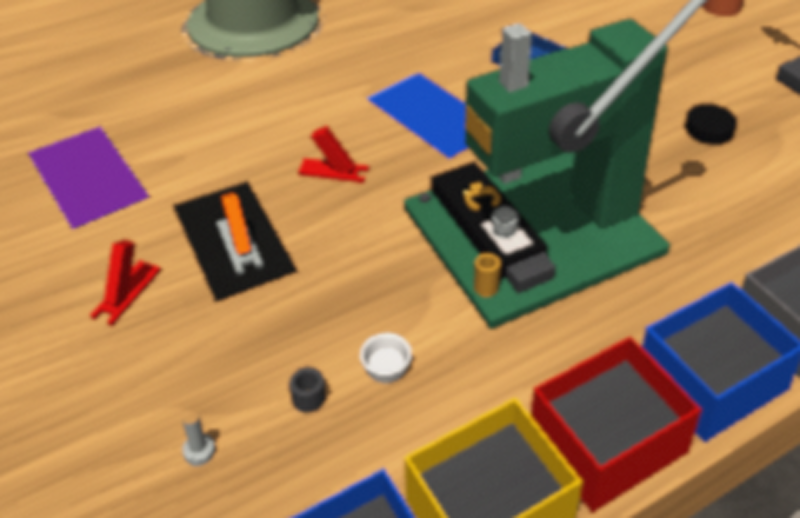

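View pics/tp1.png

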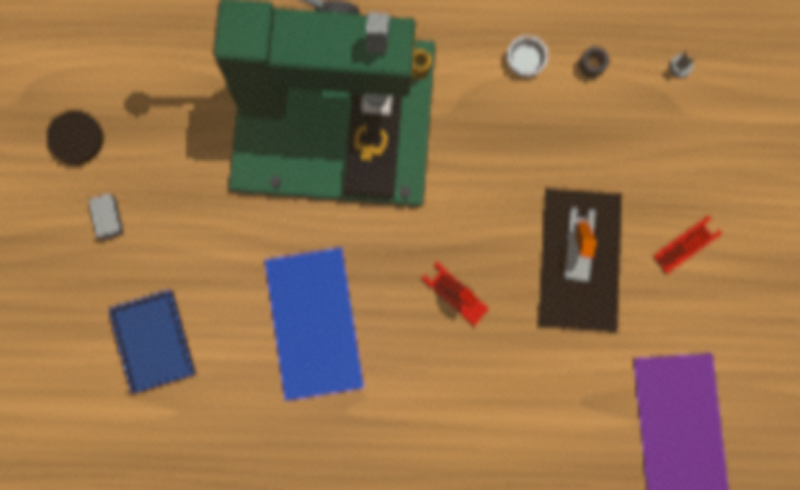

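The orange fork stands on the black mat at scene (189,281) and top (354,224). The look-alikes are red forks at scene (145,300) and (230,250). Blue mat at scene (273,226) and purple mat at (126,253) are not meant. I choose the orange one on the black mat.

```bash
python3 -c "
from h import *
s=bot.get_state();print(s); w,x,y,z=s['eef_rot'];print(Ro.from_quat([x,y,z,w]).as_matrix().round(3));m=camera_model('wrist');print(m)
"
```

```text
{'time': 1.6, 'qpos': array([ 1.07478541e+00,  3.26173766e-01, -1.92586142e-01,  1.05199047e+00,
       -1.92109455e-05,  1.43657314e+00]), 'joint_vel': array([-7.12226819e-04, -6.41824582e-04,  4.13043811e-04, -5.35478778e-05,
       -4.78600623e-04,  9.82632959e-04]), 'joint_efforts': array([ 1.68757539e-03, -4.43316901e+01,  2.62749445e+01,  1.20825953e-03,
       -2.87907835e-05, -1.34988724e-05]), 'tcp_pos': array([0.19469169, 0.5144198 , 0.23130041]), 'eef_rot': array([1.62527663e-05, 1.79908928e-01, 9.83683271e-01, 1.88657157e-05]), 'contact_force': array([-0.7813163 ,  0.33724298, -0.6109961 ]), 'moment': array([-0.01448573, -0.01158161,  0.02738553]), 'grasp_force': 0.0, 'finger_gap': 0.9994395897039702}
[[-0.935  0.354  0.   ]
 [ 0.354  0.935  0.   ]
 [-0.     0.    -1.   ]]
{'fx': 325.19226210127806, 'fy': 325.19226210127806, 'cx': 279.07056611568447, 'cy': 210.36397573206582, 'tool_from_camera': array([[ 3.90837606e-04, -9.49757320e-01, -3.12987030e-01,
         8.01555908e-02],
       [ 9.99999695e-01,  1.59578052e-04,  7.64495139e-04,
        -7.88718819e-04],
       [-6.76138993e-04, -3.12987234e-01,  9.49757092e-01,
        -1.41943469e-01],
       [ 0.00000000e+00,  0.00000000e+00,  0.00000000e+00,
         1.00000000e+00]])}
```

Call:
send_rows([
  [0, 0, 0, 3, -8, 2, 1],
  [0, 0, 0, 5, -12, 4, 1],
  [0, 0, 0, 7, -16, 5, 1],
  [0, 0, 0, 9, -20, 6, 1],
  [0, 0, 0, 11, -24, 7, 1],
  [0, 0, 0, 13, -28, 7, 1],
  [0, 0, 0, 15, -32, 7, 1],
  [0, 0, 0, 17, -36, 7, 1],
])

```text
time: 2.27
tcp_pos: [0.3328, 0.2182, 0.2984]
eef_rot: [0.001, 0.18, 0.984, 0.001]
contact_force: [1.6, -0.3, 0.3]
finger_gap: 0.998
grasp_force: 0.0
```

Call:
send_rows([
  [0, 0, 0, 2, -3, 0, 1],
  [0, 0, 0, 5, -6, 0, 1],
  [0, 0, 0, 7, -7, 0, 1],
  [0, 0, 0, 7, -7, 0, 1],
  [0, 0, 0, 7, -7, 0, 1],
])

```text
time: 2.68
tcp_pos: [0.4027, 0.1491, 0.2973]
eef_rot: [-0.0, 0.181, 0.983, 0.0]
contact_force: [-0.1, 0.1, -0.4]
finger_gap: 1.001
grasp_force: 0.0
```

```bash
cat > b.py <<'E'
from h import *; import sys
st=bot.get_state(); im=snapshot('wrist'); cv2.imwrite(f'pics/{sys.argv[1]}.png',im); print(np.round(st['tcp_pos'],4))
for a in sys.argv[2:]:
    n,z=a.split(':')
    for d in tip_of(n,'wrist')[:2]: print(n,round(d['p'],2),np.round(d['xy'],1),np.round(at('wrist',d['xy'],float(z),st),4)[:2])
E
python3 b.py w1 clip:.045 bolt_seat:.045 press:0 jaw_left:.05 jaw_right:.05 head_edge:.165
```

```text
[0.4027 0.1491 0.2973]
clip 0.69 [272.8 318.7] [0.605  0.0614]
bolt_seat 0.79 [276.8 341. ] [0.6493 0.0508]
press 0.71 [276.2 325.4] [0.6522 0.0483]Traceback (most recent call last):
  File "b.py", line 5, in <module>
    for d in tip_of(n,'wrist')[:2]: print(n,round(d['p'],2),np.round(d['xy'],1),np.round(at('wrist',d['xy'],float(z),st),4)[:2])
             ~~~~~~^^^^^^^^^^^
ValueError: it knows: bearing_cup, bolt_seat, bushing, clip, fork, fork_grip, fork_tip, gauge_block, head_edge, mat, press, rotor_bolt, sleeve, spare_anvil, tray
```

View pics/w1.png

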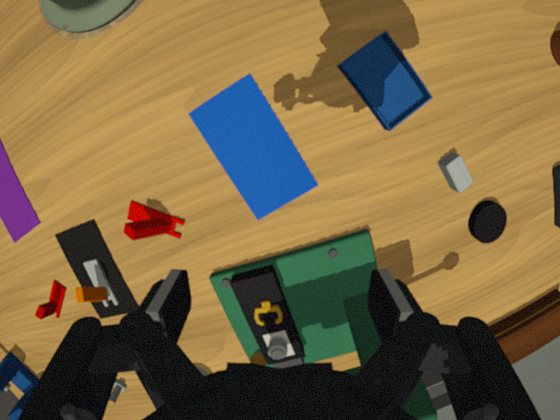

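The wrist view shows the anvil at (235-300, 270-365), the clip at (268,314) and the bolt at (277,347). The orange fork is at (97,285). I crop the anvil to read its edges.

```bash
python3 -c "
import cv2
a=cv2.imread('pics/w1.png')[225:375,205:385]
cv2.imwrite('pics/w1c.png',cv2.resize(a,(720,600),interpolation=2))"
```

```text
(no output)
```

View pics/w1c.png

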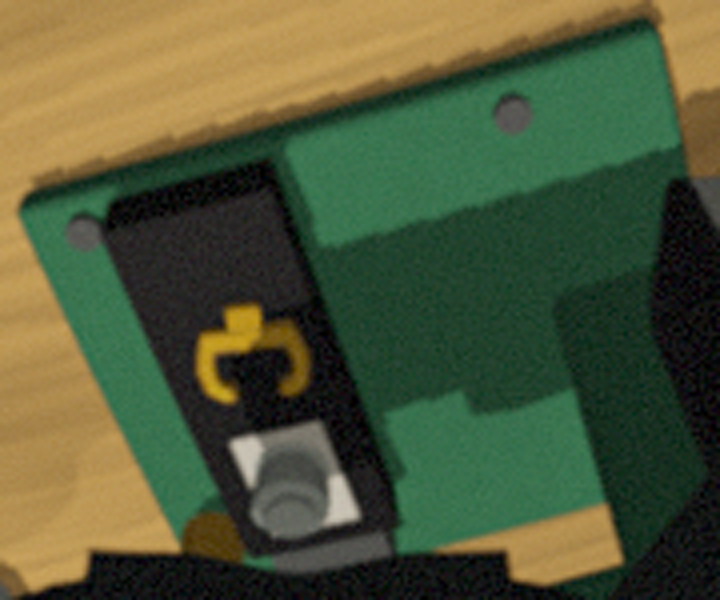

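```bash
python3 -c "
from h import *
st=bot.get_state()
f=lambda x,y,z: at('wrist',(205+x/4,225+y/4),z,st)[:2]
for n,p,q,z in [('base near',(22,206),(655,27),.02),('base -y edge',(22,208),(175,545),.02),('anv R',(280,195),(397,520),.045),('anv L',(110,230),(245,545),.045),('clip tabend/mouth',(243,310),(256,395),.05),('tips',(228,400),(287,393),.05),('outer',(200,355),(309,350),.05)]:
  a,b=f(*p,z),f(*q,z); d=b-a; print(n,a.round(4),b.round(4),np.degrees(np.arctan2(d[1],d[0])).round(1),np.linalg.norm(d).round(4))
for c in 'scene','top':
  print(c)
"
```

```text
base near [ 0.5168 -0.0035] [0.5303 0.2382] 86.8 0.242
base -y edge [ 0.5176 -0.0038] [ 0.698  -0.0186] -4.7 0.1811
anv R [0.5319 0.0948] [0.6938 0.0837] -3.9 0.1623
anv L [0.5247 0.0332] [0.6853 0.0205] -4.5 0.1611
clip tabend/mouth [0.5694 0.0663] [0.6075 0.0563] -14.7 0.0394
tips [0.6062 0.0455] [0.6106 0.0675] 78.6 0.0224
outer [0.5829 0.0439] [0.5945 0.0822] 73.2 0.04
scene
top
```

Call:
send_rows([
  [0, 0, 3, 0, -4, 0, 1],
  [0, 0, 6, 0, -8, 0, 1],
  [0, 0, 9, 1, -12, -2, 1],
  [0, 0, 12, 1, -16, -4, 1],
  [0, 0, 15, 1, -20, -6, 1],
  [0, 0, 17, 1, -24, -8, 1],
  [0, 0, 17, 2, -28, -8, 1],
  [0, 0, 17, 2, -32, -8, 1],
])

```text
time: 3.55
tcp_pos: [0.4211, -0.1607, 0.2165]
eef_rot: [-0.001, 0.031, 1.0, 0.001]
contact_force: [1.0, 0.7, 0.6]
finger_gap: 0.999
grasp_force: 0.0
```

Call:
send_rows([
  [0, 0, 0, 0, -3, 0, 1],
  [0, 0, 0, 0, -5, 0, 1],
  [0, 0, 0, 0, -5, 0, 1],
  [0, 0, 0, 0, -5, 0, 1],
  [0, 0, 0, 0, -5, 0, 1],
])

```text
time: 3.97
tcp_pos: [0.4215, -0.2091, 0.2177]
eef_rot: [-0.0, 0.032, 0.999, 0.0]
contact_force: [-0.3, -0.2, 0.4]
finger_gap: 0.998
grasp_force: 0.0
```

```bash
python3 b.py w2 fork:.003 fork_grip:.043 fork_tip:.006 mat:.003; python3 -c "
from h import *
print(bot.get_state()['eef_rot'])
a=cv2.imread('pics/w2.png');cv2.imwrite('pics/w2c.png',cv2.resize(a[150:410,120:440],(738,600),interpolation=2))"
```

```text
[ 0.4215 -0.2091  0.2177]
fork 0.71 [172.5 226.5] [ 0.4709 -0.3428]
fork 0.71 [408.7 162.1] [ 0.4088 -0.0568]
fork_grip 0.8 [421.8 168.8] [ 0.4088 -0.0578]
fork_grip 0.72 [158.3 245.6] [ 0.4783 -0.3488]
fork_tip 0.93 [281.4 255.7] [ 0.5153 -0.2126]
fork_tip 0.62 [146.5 247.3] [ 0.4961 -0.3827]
mat 0.91 [160.3  42.7] [ 0.2533 -0.3318]
mat 0.82 [279.1 209.5] [ 0.4575 -0.2118]
[ 4.79622809e-05  3.16106148e-02  9.99500258e-01 -9.45984512e-08]
```

View pics/w2c.png

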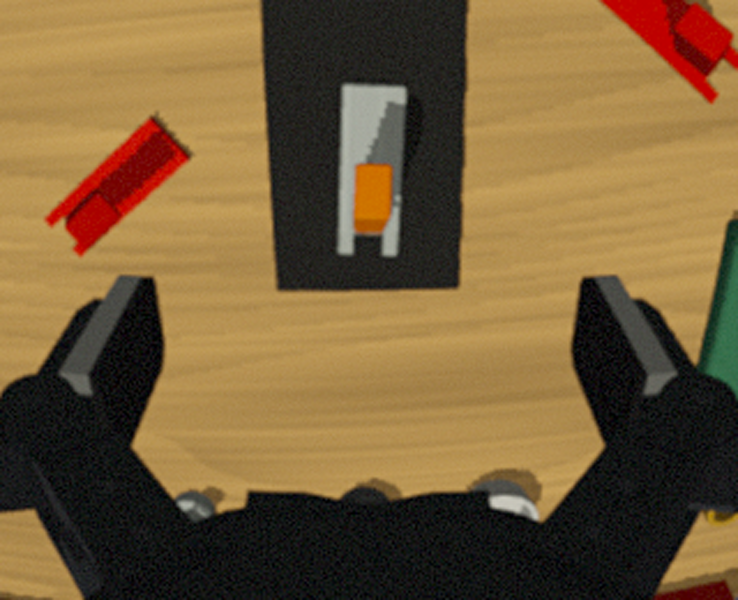

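The crop confirms the orange handle on the black mat, between the open fingers. Prong ends are at crop (345,255) and (390,255), and the sole's back corners at (343,85) and (406,86).

```bash
python3 -c "
from h import *
st=bot.get_state()
f=lambda x,y,z: at('wrist',(120+x/2.306,150+y/2.308),z,st)[:2]
b1,b2=f(343,86,.009),f(406,87,.009); p1,p2=f(338,255,.009),f(397,256,.009)
print(b1,b2,p1,p2); t=(p1+p2)/2;b=(b1+b2)/2;d=t-b;print('len',np.linalg.norm(d),np.degrees(np.arctan2(*d[::-1])))
e=d/np.linalg.norm(d);print('origin from tip',t-.045*e,'from back',b+.045*e)
print('handle top mid',f(373,186,.076), 'front-low',f(373,233,.03))
m=[f(x,y,.003) for x,y in((278,289),(460,289),(264,0),(467,0))];print(m)
"
```

```text
[ 0.42931312 -0.22209998] [ 0.43170771 -0.19178754] [ 0.51969347 -0.23139747] [ 0.52223427 -0.2005895 ]
len 0.09090503297332747 -5.713339717191652
origin from tip [ 0.47618741 -0.21151367] from back [ 0.47528688 -0.21142357]
handle top mid [ 0.45510963 -0.20972066] front-low [ 0.4980867  -0.21191884]
[array([ 0.54189926, -0.26633639]), array([ 0.54822233, -0.16698014]), array([ 0.38566187, -0.25730903]), array([ 0.39181027, -0.16003563])]
```

Call:
send_rows([
  [-0.5, -6, -0.3, 0, 0, -2, 1],
  [-1, -12, -0.6, 0, 0, -4, 1],
  [-1.3, -18, -0.9, 0, 0, -6, 1],
  [-1.7, -24, -1.2, 0.5, 0, -8, 1],
  [-2.2, -29.9, -1.4, 1.4, 0.1, -10.4, 1],
  [-2.2, -29.9, -1.4, 1.4, 0.1, -10.4, 1],
  [-2.2, -29.9, -1.4, 1.4, 0.1, -10.4, 1],
  [-2.2, -29.9, -1.4, 1.4, 0.1, -10.4, 1],
])

```text
time: 4.88
tcp_pos: [0.4354, -0.2091, 0.1136]
eef_rot: [0.258, 0.043, 0.965, -0.01]
contact_force: [-0.2, -0.6, -0.2]
finger_gap: 1.0
grasp_force: 0.0
```

```bash
cat >> h.py <<'E'
def rot(s): w,x,y,z=s['eef_rot']; return Ro.from_quat([x,y,z,w])
def target(ψ,lean,p):
    "tool pose for hand with fork yaw ψ (deg): rows' rotvec and shift to TCP p"
    s=bot.get_state()
    y=np.radians(ψ);l=np.radians(lean); Y=np.array([-np.sin(y),np.cos(y),0]); Z=np.array([np.sin(l)*np.cos(y),np.sin(l)*np.sin(y),-np.cos(l)])
    R=Ro.from_matrix(np.c_[np.cross(Y,Z),Y,Z]); return (R*rot(s).inv()).as_rotvec(degrees=True).round(2),((np.array(p)-s['tcp_pos'])*100).round(2)
def fk(s):
    "current fork lean and yaw by the hand"
    M=rot(s).as_matrix(); Z=M[:,2];Y=M[:,1]; return np.degrees([np.arctan2(np.hypot(*Z[:2]),-Z[2]),np.arctan2(-Y[0],Y[1]),np.arcsin(Y[2])]).round(2)
E
python3 b.py w3 fork:.003 fork_grip:.043 fork_tip:.006; python3 -c "
from h import *
s=bot.get_state();print(fk(s),s['contact_force'],target(-5,30,(.4852,-.2123,.0265)))"
```

```text
[ 0.4354 -0.2091  0.1136]
fork 0.89 [134.4 191.3] [ 0.473  -0.3424]
fork 0.82 [478.1 107.6] [ 0.4088 -0.0568]
fork_grip 0.97 [280.5 217.8] [ 0.474 -0.212]
fork_grip 0.86 [504.2 137.5] [ 0.4073 -0.0567]
fork_tip 0.72 [110.3 213.7] [ 0.4966 -0.3803]
fork_tip 0.71 [505.4 137.8] [ 0.4346 -0.0213]
[ 3.007e+01 -5.080e+00  2.000e-02] [ 1.31166777 -0.38929489  0.36224106] (array([-0.01,  0.08,  0.08]), array([ 4.81, -0.17, -8.86]))
```

Call:
send_rows([
  [0, 0, 0, 1.6, 0, -3, 1],
  [0, 0, 0, 3.2, -0.1, -6, 1],
  [0, 0, 0, 4.8, -0.2, -8.8, 0.5],
  [0, 0, 0, 4.8, -0.2, -8.8, 0],
  [0, 0, 0, 4.8, -0.2, -8.8, 0],
  [0, 0, 0, 4.8, -0.2, -8.8, -0.3],
])

```text
time: 5.58
tcp_pos: [0.484, -0.2116, 0.0264]
eef_rot: [0.258, 0.043, 0.965, -0.011]
contact_force: [-0.7, -0.1, 0.2]
finger_gap: 0.453
grasp_force: 0.0
```

```bash
python3 -c "
from h import *
s=bot.get_state();print(fk(s),s['contact_force'],s['finger_gap'],target(-5,30,(.4852,-.2123,.0265)))"
```

```text
[29.98 -5.09  0.12] [-0.67654338 -0.13080228  0.20089165] 0.4528885373047928 (array([-0.12, -0.01,  0.09]), array([ 0.12, -0.07,  0.01]))
```

Call:
send_rows([
  [0, 0, 0, 0.1, -0.05, 0, -0.5],
  [0, 0, 0, 0.1, -0.05, 0, -0.7],
  [0, 0, 0, 0.1, -0.05, 0, -1],
  [0, 0, 0, 0.1, -0.05, 0, -1],
  [0, 0, 0, 0.1, -0.05, 0, -1],
  [0, 0, 0, 0.1, -0.05, 0, -1],
])

```text
time: 6.08
tcp_pos: [0.4857, -0.2132, 0.0281]
eef_rot: [0.26, 0.043, 0.964, -0.012]
contact_force: [-3.6, -0.1, 9.5]
finger_gap: 0.173
grasp_force: 61.8
```

Call:
send_rows([
  [0, 0, 0, 0, 0, 0.5, -1],
  [0, 0, 0, 0, 0, 2, -1],
  [0, 0, 0, 0, 0, 5, -1],
  [0, 0, 0, 0, 0, 8, -1],
  [0, 0, 0, 0, 0, 11, -1],
  [0, 0, 0, 0, 0, 11, -1],
  [0, 0, 0, 0, 0, 11, -1],
  [0, 0, 0, 0, 0, 11, -1],
])

```text
time: 6.75
tcp_pos: [0.484, -0.2118, 0.1355]
eef_rot: [0.258, 0.044, 0.965, -0.011]
contact_force: [0.5, 0.5, -2.2]
finger_gap: 0.179
grasp_force: 60.2
```

```bash
python3 b.py w4 fork:.11 fork_grip:.15 fork_tip:.11 ; python3 -c "
from h import *
s=bot.get_state();print(fk(s),s['contact_force'],s['finger_gap'],s['tcp_pos'])
cv2.imwrite('pics/s4.png',cv2.resize(snapshot('scene')[200:340,130:290],(640,560),interpolation=2))
P=s['tcp_pos'];M=rot(s).as_matrix();y=M[:,1];
for n,x,yy,z in(('tip',45,0,3),('prongL',45,11.5,6),('prongR',45,-11.5,6),('heel',-45,0,0)):
  # fork frame in tool: grip = tcp-19mm z
  a=np.radians(30);fx=-M[:,0]*np.cos(a)+M[:,2]*np.sin(a);fz=-M[:,2]*np.cos(a)-M[:,0]*np.sin(a)
  X=P-.019*M[:,2]+(fx*x+y*yy+fz*(z-40))/1000
  print(n,X.round(4),proj('wrist',X,s).round(1))
"
```

```text
[ 0.484  -0.2118  0.1355]
fork 0.68 [123.4 133.1] [ 0.4089 -0.2724]
fork 0.63 [482.9  38.8] [ 0.3766 -0.1272]
fork_grip 0.91 [278.4 287.1] [ 0.4701 -0.2116]
fork_grip 0.79 [507.7  59.2] [ 0.3688 -0.1451]
fork_tip 0.74 [101.5 161.7] [ 0.4223 -0.291 ]
[29.82 -5.14  0.22] [-0.67424411  0.10009519 -0.84438959] 0.18387852990941664 [ 0.48366551 -0.21133405  0.13400976]
tip [ 0.519  -0.2144  0.1134] [280.1 275.1]
prongL [ 0.52   -0.203   0.1164] [298.7 279.2]
prongR [ 0.5179 -0.2259  0.1163] [261.6 279.2]
heel [ 0.4293 -0.2064  0.1106] [280.7 158.5]
```

View pics/w4.png

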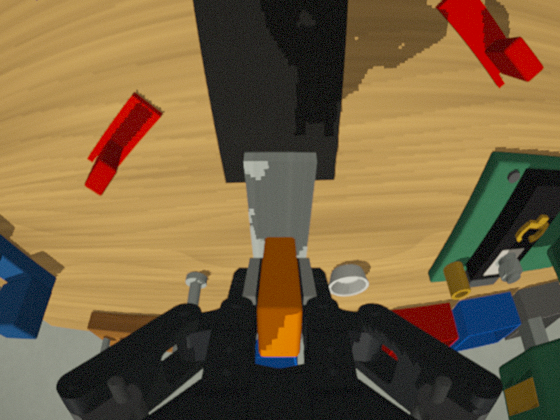

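The picture shows the fork held, with its sole at (244-316,153) and the handle at (280,290). I check its pitch in the hand against the fixed cameras.

```bash
cat >> h.py <<'E'
def forkpt(s,x,yy,z):
    P=s['tcp_pos'];M=rot(s).as_matrix();a=np.radians(30);fx=-M[:,0]*np.cos(a)+M[:,2]*np.sin(a);fz=-M[:,2]*np.cos(a)-M[:,0]*np.sin(a)
    return P-.019*M[:,2]+(fx*x+M[:,1]*yy+fz*(z-40))/1000
E
python3 -c "
from h import *
s=bot.get_state()
print('heel top',proj('wrist',forkpt(s,-45,0,6),s))
for c in('scene','top'):
  im=snapshot(c)
  for n,q in(('fork_tip',(45,0,3)),('fork',(0,0,0)),('fork_grip',(0,0,40))):
    u=proj(c,forkpt(s,*q)); d=min(tip_of(n,c),key=lambda d:np.hypot(*(np.array(d['xy'])-u)));print(c,n,u.round(1),np.round(d['xy'],1),round(d['p'],2))
"
```

```text
heel top [280.7787098  167.82885644]
scene fork_tip [191.2 264.5] [192.  263.2] 0.84
scene fork [186.5 254.9] [183.  254.4] 0.5
scene fork_grip [184.5 243.4] [184.  246.6] 0.72
top fork_tip [361.3 205.3] [364.9 202.1] 0.43
top fork [360.  219.9] [359.2 221.4] 0.63
top fork_grip [362.7 217.7] [361.3 216.7] 0.41
```

View pics/s4.png

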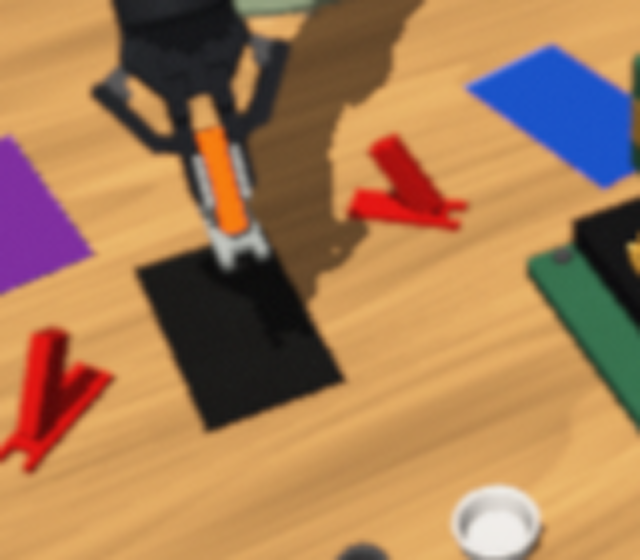

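```bash
python3 -c "
from h import *
from scipy.optimize import least_squares
s=bot.get_state()
def pt(q,pr):
  p,dx,dz=pr; a=np.radians(p); x,y,z=q; x,z=x,z-40
  return forkpt(s,x*np.cos(a)-z*np.sin(a)+dx,y,x*np.sin(a)+z*np.cos(a)+dz+40)
obs=[('scene',(45,-11.5,3),(188.4,267)),('scene',(45,11.5,3),(196.5,264.6)),('scene',(33-2,-8,6+0),None),('wrist',(-45,15,6),(316,152)),('wrist',(-45,-15,6),(244,153)),]
pr=lambda c,X: proj(c,X,s)
for c,q,u in obs:
  if u: print(c,q,u,[pr(c,pt(q,(p,0,0))).round(1).tolist() for p in(0,5,10)])
print('dist heel',0.03*325/np.hypot(*(pr('wrist',pt((-45,15,6),(0,0,0)))-pr('wrist',pt((-45,-15,6),(0,0,0))))))
for q in ((-19,8,73),(-19-12,8,73),(-7,8,73)): print(q,pr('wrist',pt(q,(0,0,0))).round(1),pr('wrist',pt(q,(8,0,0))).round(1),pr('scene',pt(q,(0,0,0))).round(1))
print(fk(s))
"
```

```text
scene (45, -11.5, 3) (188.4, 267) [[186.6, 265.7], [186.7, 265.2], [186.8, 264.6]]
scene (45, 11.5, 3) (196.5, 264.6) [[195.3, 263.0], [195.4, 262.6], [195.6, 262.0]]
wrist (-45, 15, 6) (316, 152) [[317.5, 168.0], [316.2, 167.8], [314.9, 168.5]]
wrist (-45, -15, 6) (244, 153) [[244.0, 168.0], [245.2, 167.7], [246.4, 168.5]]
dist heel 0.13249767235155294
(-19, 8, 73) [304.  353.5] [304.6 341.8] [183.6 228.4]
(-31, 8, 73) [306.6 342.9] [307.  324.9] [182.4 225.9]
(-7, 8, 73) [301.8 362.1] [302.5 355.8] [184.9 231. ]
[29.97 -5.13  0.12]
```

Call:
send_rows([
  [0, 0, 0, 0, 3, 0.5, -1],
  [0, 0, 0, 0, 6, 1, -1],
  [0, 0, 0, 0, 9, 1.5, -1],
  [0, 0, 0, 0, 12, 2, -1],
  [0, 0, 0, 0, 15, 2, -1],
  [0, 0, 0, 0, 17, 2, -1],
  [0, 0, 0, 0, 17, 2, -1],
  [0, 0, 0, 0, 17, 2, -1],
])

```text
time: 8.07
tcp_pos: [0.4846, -0.0409, 0.1558]
eef_rot: [0.259, 0.042, 0.965, -0.01]
contact_force: [0.8, -0.2, -2.2]
finger_gap: 0.179
grasp_force: 60.2
```

```bash
python3 b.py w5 clip:.045 bolt_seat:.045 press:0 fork_tip:.13 fork_grip:.15;  python3 -c "
from h import *
s=bot.get_state();print(s['tcp_pos'],s['contact_force'],proj('wrist',np.array([.602,.0615,.045]),s))
a=cv2.imread('pics/w5.png');cv2.imwrite('pics/w5c.png',cv2.resize(a[150:360,290:560],(771,600),interpolation=2))
"
```

```text
[ 0.4846 -0.0409  0.1558]
clip 0.74 [388.  228.6] [0.597  0.0578]
clip 0.68 [ 88.9 111.1] [ 0.4364 -0.18  ]
bolt_seat 0.88 [372.1 259.5] [0.6521 0.0492]
press 0.87 [367.4 230.5] [0.6567 0.0519]
fork_tip 0.76 [  3.  163.7] [ 0.413  -0.1891]
fork_tip 0.6 [303.2  57.9] [ 0.3871 -0.0247]
fork_grip 0.97 [245.9  40.4] [ 0.3724 -0.041 ]
fork_grip 0.88 [278.1 285.3] [ 0.5062 -0.044 ]
[ 0.48484406 -0.04312733  0.15569015] [ 0.22738739 -0.47563138 -2.07069558] [393.26591016 230.93343344]
```

View pics/w5c.png

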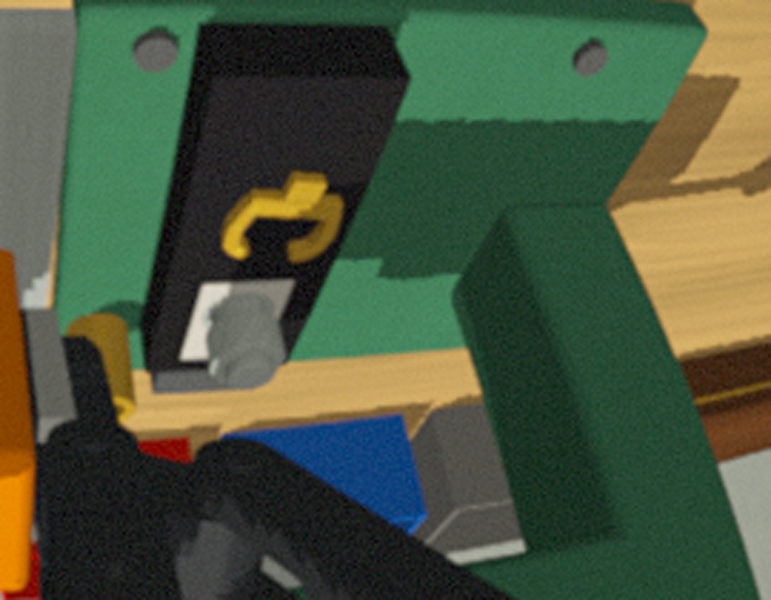

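The crop shows the anvil top with near corners at (193,77) and (410,77). The clip's tab end is at (311,177), its jaw tips at (237,255) and (298,258), and the bolt at (242,330).

```bash
python3 -c "
from h import *
st=bot.get_state()
f=lambda x,y,z: at('wrist',(290+x/2.857,150+y/2.857),z,st)[:2]
nl,nr=f(193,77,.045),f(410,77,.045)
for n,p,q,z in [('near',(193,77),(410,77),.045),('L',(193,77),(145,370),.045),('R',(410,77),(287,355),.045),('tabend-mouth',(311,178),(268,257),.05),('tips',(237,258),(298,261),.048),('outer',(224,235),(343,220),.048)]:
  a,b=f(*p,z),f(*q,z);d=b-a;print(n,a.round(4),b.round(4),np.degrees(np.arctan2(d[1],d[0])).round(1),np.linalg.norm(d).round(4))
m=(nl+nr)/2;y=np.radians(-4.2);print('seat',m+.125*np.array([np.cos(y),np.sin(y)]))
# overlay: clip outline at candidates
im=cv2.imread('pics/w5.png');big=cv2.resize(im[150:360,290:560],(771,600),interpolation=2)
def draw(X,Y,psi,c):
  a=np.radians(psi);e=np.array([np.cos(a),np.sin(a)]);n=np.array([-e[1],e[0]])
  L=[(-12,-17),(-20,-17),(-20,-6),(-30,-6),(-30,6),(-20,6),(-20,17),(-12,17),(11,19),(11,8),(11,-8),(11,-19),(-12,-17)]
  P=[(proj('wrist',np.r_[np.array([X,Y])+(e*u+n*v)/1000,.05],st)-[290,150])*2.857 for u,v in L]
  cv2.polylines(big,[np.int32(P)],False,c,1)
draw(.6015,.0605,-13,(255,255,0)); draw(.5985,.0585,-13,(255,0,255))
def circ(X,Y,z,r,c):
  P=[(proj('wrist',np.array([X+r*np.cos(t),Y+r*np.sin(t),z]),st)-[290,150])*2.857 for t in np.linspace(0,6.3,40)];cv2.polylines(big,[np.int32(P)],True,c,1)
for X,Y,c in((.652,.051,(0,255,255)),(.650,.053,(0,0,255))):circ(X,Y,.069,.015,c);circ(X,Y,.075,.010,c)
cv2.imwrite('pics/ov.png',big)
"
```

```text
near [0.5253 0.0173] [0.5295 0.0864] 86.5 0.0693
L [0.5253 0.0173] [0.693  0.0129] -1.5 0.1677
R [0.5295 0.0864] [0.6905 0.0753] -4.0 0.1613
tabend-mouth [0.5676 0.0595] [0.6093 0.0516] -10.7 0.0425
tips [0.6113 0.0408] [0.6161 0.0647] 78.4 0.0244
outer [0.5971 0.0342] [0.5937 0.0771] 94.5 0.0431
seat [0.65208086 0.04270866]
```

View pics/ov.png

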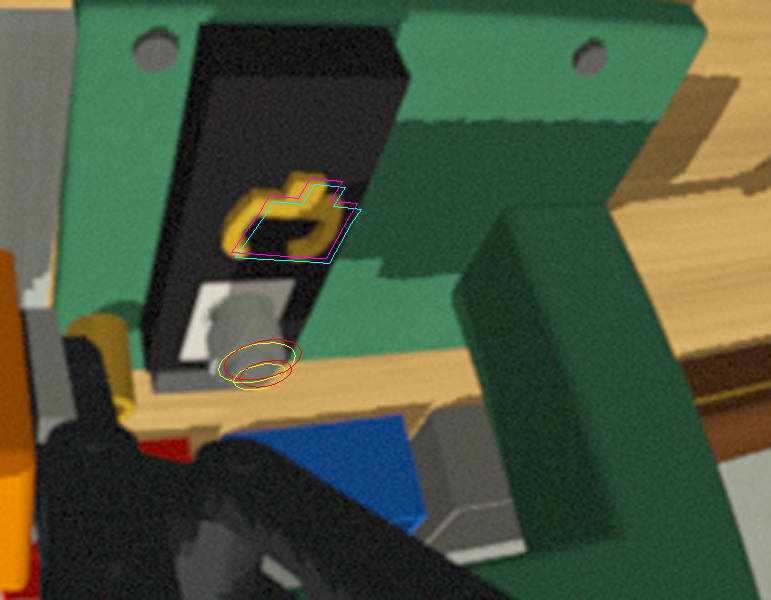

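Call:
send_rows([
  [0, 0, -2, 1, 3, 0, -1],
  [0, 0, -4, 2, 6, 0, -1],
  [0, 0, -7, 3, 9, -1, -1],
  [0, 0, -7, 4, 11.6, -2.5, -1],
  [0, 0, -7, 4.3, 11.6, -4, -1],
  [0, 0, -7, 4.3, 11.6, -5.5, -1],
  [0, 0, -7, 4.3, 11.6, -5.5, -1],
  [0, 0, -7, 4.3, 11.6, -5.5, -1],
])

```text
time: 9.03
tcp_pos: [0.5268, 0.0733, 0.0995]
eef_rot: [0.256, 0.103, 0.961, -0.027]
contact_force: [0.8, 0.3, -2.0]
finger_gap: 0.181
grasp_force: 60.2
```

```bash
cat > c.py <<'E'
from h import *; import sys
T=[];F=[]
for i in range(3):
    s=bot.get_state();T.append(s['tcp_pos']);F.append(s['contact_force']); im=snapshot('scene')
    s=bot.get_state();T.append(s['tcp_pos']);F.append(s['contact_force']); it=snapshot('top')
print(np.round(T,4)); print('F',np.round(F,1).tolist()); s['tcp_pos']=np.mean(T,0);print(s['tcp_pos'].round(4),fk(s))
tip=forkpt(s,43.5,0,3-2);print('tip est',tip.round(4))
for n,z in(('fork_tip',tip[2]),('fork_grip',.1),('clip',.045),('bolt_seat',.045)):
    for c in('scene','top'):
        for d in tip_of(n,c)[:3]:
            X=at(c,d['xy'],z)
            if np.hypot(*(X[:2]-[.6,.06]))<.12: print(c,n,round(d['p'],2),np.round(d['xy'],1),X.round(4)[:2])
print('pred tip px',proj('scene',tip),proj('top',tip))
a=im[235:310,255:345]; cv2.imwrite(f'pics/{sys.argv[1]}.png',np.vstack([cv2.resize(a,(600,500),interpolation=2)]))
cv2.imwrite(f'pics/{sys.argv[1]}t.png',cv2.resize(it[140:215,230:320],(600,500),interpolation=2))
E
python3 c.py s6
```

```text
[[0.5268 0.0733 0.0995]
 [0.5277 0.0732 0.1006]
 [0.5282 0.0732 0.1014]
 [0.5285 0.0732 0.1018]
 [0.5286 0.0733 0.1019]
 [0.5286 0.0734 0.102 ]]
F [[0.8, 0.3, -2.0], [0.1, -0.9, -2.5], [0.5, 1.1, -2.3], [0.2, 0.8, -1.3], [0.5, 0.5, -1.1], [-0.4, -0.2, -2.7]]
[0.5281 0.0733 0.1012] [ 30.1  -12.19   0.15]
tip est [0.5613 0.0662 0.0787]
scene fork_tip 0.42 [292.6 243.9] [0.5498 0.0801]
top fork_tip 0.5 [271.6 190.1] [0.5691 0.0614]
scene fork_grip 0.44 [286.5 229.5] [0.506  0.0864]
top fork_grip 0.51 [268.  204.1] [0.5195 0.0713]
scene clip 0.51 [297.3 264.1] [0.5986 0.0655]
top clip 0.6 [273.3 185. ] [0.594  0.0567]
scene bolt_seat 0.5 [301.1 277.2] [0.6479 0.0452]
top bolt_seat 0.66 [276.3 168.6] [0.6493 0.0481]
pred tip px [290.72850036 247.7234193 ] [270.05286536 192.44763021]
```

View pics/s6.png

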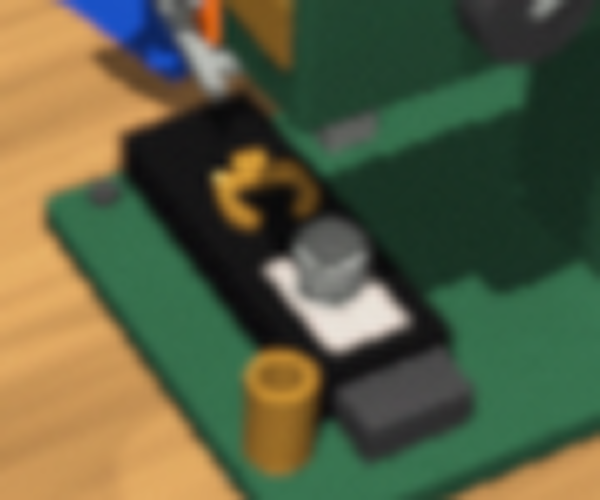

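The scene crop shows one prong end at crop (222,85), i.e. scene (288.3,247.7). The clip is at crop (262,190) with its tab towards the fork, and the bolt at (330,260). That uses up my picture views, so from here I measure numerically with a silhouette fit of the clip.

```bash
cat > clipfit.py <<'E'
from h import *
from scipy.optimize import minimize
def brass(im):
    h=cv2.cvtColor(cv2.resize(im,None,fx=4,fy=4,interpolation=cv2.INTER_CUBIC),cv2.COLOR_BGR2HSV)
    return ((h[...,0]>13)&(h[...,0]<32)&(h[...,1]>130)&(h[...,2]>70)).astype(np.uint8)
def model(cam,p,st,shape):
    a=np.radians(p[2]);e=np.array([np.cos(a),np.sin(a)]);n=np.array([-e[1],e[0]]);m=np.zeros(shape,np.uint8)
    def pl(P,z): return np.int32([(proj(cam,np.r_[np.array(p[:2])+(e*u+n*v)/1000,z],st)*4+1.5)*16 for u,v in P])
    t=np.linspace(np.radians(42),np.radians(318),40); ins=[(12*np.cos(q),12*np.sin(q)) for q in t]
    out=[(11,-8),(11,-17),(0,-20),(-12,-17),(-20,-17),(-20,-6),(-30,-6),(-30,6),(-20,6),(-20,17),(-12,17),(0,20),(11,17),(11,8)]
    for z in np.linspace(.045,.05,4): cv2.fillPoly(m,[pl(out+ins,z)],1,shift=4)
    return m
def fit(cam,im,st,p0):
    b=brass(im); u=proj(cam,np.array([p0[0],p0[1],.047]),st)*4; w=np.zeros_like(b)
    k=int(max(25, 4*.04*np.hypot(*(proj(cam,np.array([p0[0]+.01,p0[1],.047]),st)-u/4))/.01)); k=min(k,160)
    r=slice(max(0,int(u[1])-k),int(u[1])+k); c=slice(max(0,int(u[0])-k),int(u[0])+k)
    b=cv2.GaussianBlur(b[r,c].astype(np.float32),(0,0),3)
    f=lambda q:float(np.abs(cv2.GaussianBlur(model(cam,q*S,st,im.shape[:2] and (im.shape[0]*4,im.shape[1]*4))[r,c].astype(np.float32),(0,0),3)-b).sum())
    S=np.array([1e-3,1e-3,1.]); best=None
    for dy in(-12,0,12):
        q0=np.array(p0)/S+[0,0,dy]
        o=minimize(f,q0,method='Nelder-Mead',options=dict(initial_simplex=q0+np.vstack([np.zeros(3),np.diag([4,4,8])]),maxfev=150,xatol=.05,fatol=1))
        if best is None or o.fun<best.fun: best=o
    return (best.x*S).round(4), round(best.fun/b.sum(),2), int(b.sum())
E
python3 - <<'E'
from clipfit import *
s=bot.get_state()
p0=[.600,.0595,-10]
print('scene0',fit('scene',cv2.imread('pics/scene0.png'),s,p0))
print('top0',fit('top',cv2.imread('pics/top0.png'),s,p0))
print('sceneNow',fit('scene',snapshot('scene'),s,p0))
print('topNow',fit('top',snapshot('top'),s,p0))
w=dict(tcp_pos=np.array([.4846,-.0409,.1558]),eef_rot=[.259,.042,.965,-.010])
print('w5',fit('wrist',cv2.imread('pics/w5.png'),w,p0))
w=dict(tcp_pos=np.array([.4027,.1491,.2973]),eef_rot=[0,.181,.983,0])
print('w1',fit('wrist',cv2.imread('pics/w1.png'),w,p0))
print(s['tcp_pos'])
for y in(-11.5,11.5): print('prong px',proj('scene',forkpt(s,43.5,y,1)))
E
```

```text
Traceback (most recent call last):
  File "clipfit.py", line 22, in fit
    o=minimize(f,q0,method='Nelder-Mead',options=dict(initial_simplex=q0+np.vstack([np.zeros(3),np.diag([4,4,8])]),maxfev=150,xatol=.05,fatol=1))
  File "clipfit.py", line 18, in <lambda>
    f=lambda q:float(np.abs(cv2.GaussianBlur(model(cam,q*S,st,im.shape[:2] and (im.shape[0]*4,im.shape[1]*4))[r,c].astype(np.float32),(0,0),3)-b).sum())
                                             ~~~~~^^^^^^^^^^^^^^^^^^^^^^^^^^^^^^^^^^^^^^^^^^^^^^^^^^^^^^^^^^^
  File "clipfit.py", line 11, in model
    for z in np.linspace(.045,.05,4): cv2.fillPoly(m,[pl(out+ins,z)],1,shift=4)
                                                      ~~^^^^^^^^^^^
  File "clipfit.py", line 8, in pl
    def pl(P,z): return np.int32([(proj(cam,np.r_[np.array(p[:2])+(e*u+n*v)/1000,z],st)*4+1.5)*16 for u,v in P])
                                   ~~~~^^^^^^^^^^^^^^^^^^^^^^^^^^^^^^^^^^^^^^^^^^^^^^^^
  File "h.py", line 14, in proj
    m=camera_model(cam)
ValueError: time passes only in moves, steps and waits
```

```bash
sed -i '4i import functools\ncamera_model=functools.lru_cache(camera_model)' h.py
cat > d.py <<'E'
from clipfit import *
s=bot.get_state()
p0=[.600,.0595,-10]
print('scene0',fit('scene',cv2.imread('pics/scene0.png'),s,p0))
print('top0',fit('top',cv2.imread('pics/top0.png'),s,p0))
print('sceneNow',fit('scene',snapshot('scene'),s,p0))
print('topNow',fit('top',snapshot('top'),s,p0))
w=dict(tcp_pos=np.array([.4846,-.0409,.1558]),eef_rot=[.259,.042,.965,-.010])
print('w5',fit('wrist',cv2.imread('pics/w5.png'),w,p0))
w=dict(tcp_pos=np.array([.4027,.1491,.2973]),eef_rot=[0,.181,.983,0])
print('w1',fit('wrist',cv2.imread('pics/w1.png'),w,p0))
print(s['tcp_pos'])
for y in(-11.5,11.5): print('prong px',proj('scene',forkpt(s,43.5,y,1)))
E
python3 d.py
```

```text
scene0 (array([ 0.5981,  0.0573, -6.4939]), np.float64(0.19), 1630)
top0 (array([ 0.6003,  0.0564, -7.4722]), np.float64(0.25), 1556)
sceneNow (array([ 0.5974,  0.0578, -7.8678]), np.float64(0.18), 1643)
topNow (array([ 0.6005,  0.0569, -9.3609]), np.float64(0.24), 1571)
w5 (array([  0.5987,   0.0566, -11.7757]), np.float64(0.14), 12023)
w1 (array([  0.5987,   0.0567, -11.0777]), np.float64(0.24), 5753)
[0.52771896 0.07388114 0.10076768]
prong px [287.07500621 248.55274074]
prong px [294.57475573 246.86885111]
```

Call:
send_rows([
  [0, 0, 1.7, 0.1, -0.4, 0, -1],
  [0, 0, 1.7, 0.1, -0.4, -1, -1],
  [0, 0, 1.7, 0.1, -0.4, -2, -1],
  [0, 0, 1.7, 0.1, -0.4, -2.7, -1],
  [0, 0, 1.7, 0.1, -0.4, -2.7, -1],
  [0, 0, 1.7, 0.1, -0.4, -2.7, -1],
  [0, 0, 1.7, 0.1, -0.4, -2.7, -1],
  [0, 0, 1.7, 0.1, -0.4, -2.7, -1],
])

```text
time: 10.5
tcp_pos: [0.5292, 0.07, 0.0742]
eef_rot: [0.258, 0.088, 0.962, -0.022]
contact_force: [-0.1, -0.0, -2.7]
finger_gap: 0.178
grasp_force: 60.3
```

```bash
cat > e.py <<'E'
from clipfit import *; import sys
im=snapshot('scene');it=snapshot('top');s=bot.get_state();print('tcp',s['tcp_pos'].round(4),'lean,yaw',fk(s),'F',s['contact_force'].round(1),'M',s['moment'].round(2),s['time'])
p0=[float(a) for a in sys.argv[1:4]]
print('clip scene',fit('scene',im,s,p0),'top',fit('top',it,s,p0)); print('tip',forkpt(s,43.5,0,1).round(4))
E
python3 e.py .5988 .0568 -10.5
```

```text
tcp [0.5292 0.0699 0.0743] lean,yaw [ 30.04 -10.43   0.13] F [-0.3  0.5 -2.3] M [ 0.07  0.65 -0.02] 10.6
clip scene (array([  0.5976,   0.0575, -11.0998]), np.float64(0.18), 1644) top (array([ 0.601 ,  0.0565, -7.0818]), np.float64(0.24), 1604)
tip [0.5626 0.0638 0.0517]
```

Call:
send_rows([
  [0, 0, 0, 0, 0, -0.06, -1],
  [0, 0, 0, 0, 0, -0.12, -1],
  [0, 0, 0, 0, 0, -0.18, -1],
  [0, 0, 0, 0, 0, -0.24, -1],
  [0, 0, 0, 0, 0, -0.24, -1],
])

```text
time: 11.02
tcp_pos: [0.5286, 0.0698, 0.0712]
eef_rot: [0.258, 0.088, 0.962, -0.023]
contact_force: [-0.2, 0.7, -2.4]
finger_gap: 0.175
grasp_force: 60.3
```

Call:
send_rows([
  [0, 0, 0, 0, 0, -0.04, -1],
  [0, 0, 0, 0, 0, -0.08, -1],
  [0, 0, 0, 0, 0, -0.12, -1],
  [0, 0, 0, 0, 0, -0.12, -1],
])

```text
time: 11.35
tcp_pos: [0.5288, 0.0699, 0.0702]
eef_rot: [0.258, 0.088, 0.962, -0.023]
contact_force: [0.2, 0.6, -1.1]
finger_gap: 0.179
grasp_force: 60.6
```

Call:
send_rows([
  [0, 0, 0, 0, 0, -0.04, -1],
  [0, 0, 0, 0, 0, -0.06, -1],
  [0, 0, 0, 0, 0, -0.06, -1],
  [0, 0, 0, 0, 0, -0.06, -1],
])

```text
time: 11.68
tcp_pos: [0.5291, 0.0699, 0.0701]
eef_rot: [0.258, 0.088, 0.962, -0.023]
contact_force: [-3.1, 0.9, 6.0]
finger_gap: 0.178
grasp_force: 61.7
```

```bash
python3 e.py .5988 .0568 -10.5
```

```text
tcp [0.5291 0.0699 0.0702] lean,yaw [ 30.06 -10.43   0.12] F [-2.6  0.2  4.6] M [-0.07  0.58 -0.06] 11.7833
clip scene (array([ 0.5979,  0.0576, -7.5191]), np.float64(0.17), 1630) top (array([ 0.6007,  0.0561, -8.5296]), np.float64(0.24), 1600)
tip [0.5626 0.0638 0.0477]
```

Call:
send_rows([
  [0, 0, 0, 0, 0, 0.15, -1],
  [0, 0, 0, 0, 0, 0.15, -1],
  [0, 0, 0, 0.3, -0.05, 0.15, -1],
  [0, 0, 0, 0.6, -0.11, 0.15, -1],
  [0, 0, 0, 0.9, -0.16, 0.15, -1],
  [0, 0, 0, 1.2, -0.22, 0.15, -1],
  [0, 0, 0, 1.4, -0.25, 0.15, -1],
  [0, 0, 0, 1.4, -0.25, 0.15, -1],
])

```text
time: 12.45
tcp_pos: [0.5435, 0.0672, 0.0712]
eef_rot: [0.258, 0.088, 0.962, -0.023]
contact_force: [-0.3, 0.3, -1.5]
finger_gap: 0.183
grasp_force: 60.2
```

Call:
send_rows([
  [0, 0, 0, 0, 0, 0, -1],
  [0, 0, 0, 0, 0, 0, -1],
])

```text
time: 12.62
tcp_pos: [0.5425, 0.0673, 0.0709]
eef_rot: [0.257, 0.088, 0.962, -0.023]
contact_force: [-0.3, 0.8, -2.0]
finger_gap: 0.178
grasp_force: 60.2
```

```bash
python3 e.py .5988 .0568 -10.5
```

```text
tcp [0.5424 0.0674 0.0709] lean,yaw [ 29.96 -10.43   0.11] F [ 0.1  0.2 -1.4] M [0.1  0.7  0.03] 12.7167
clip scene (array([ 0.599 ,  0.057 , -9.2067]), np.float64(0.21), 1459) top (array([ 0.6015,  0.0561, -9.2853]), np.float64(0.22), 1428)
tip [0.5759 0.0613 0.0483]
```

Call:
send_rows([
  [0, 0, 0, 0.3, -0.06, 0, -1],
  [0, 0, 0.3, 0.6, -0.15, 0, -1],
  [0, 0, 1, 0.9, -0.27, 0, -1],
  [0, 0, 1.7, 1.2, -0.39, 0, -1],
  [0, 0, 2.4, 1.5, -0.51, 0, -1],
  [0, 0, 3.2, 1.8, -0.62, 0, -1],
  [0, 0, 4, 2.0, -0.7, 0, -1],
  [0, 0, 4, 2.0, -0.7, 0, -1],
])

```text
time: 13.38
tcp_pos: [0.5634, 0.0598, 0.0712]
eef_rot: [0.259, 0.055, 0.964, -0.014]
contact_force: [0.1, -0.2, -1.1]
finger_gap: 0.182
grasp_force: 60.2
```

Call:
send_rows([
  [0, 0, 0, 0, 0, 0, -1],
  [0, 0, 0, 0, 0, 0, -1],
])

```text
time: 13.55
tcp_pos: [0.5626, 0.0603, 0.0709]
eef_rot: [0.258, 0.055, 0.964, -0.014]
contact_force: [-0.4, -0.0, -2.0]
finger_gap: 0.177
grasp_force: 60.2
```

```bash
python3 e.py .616 .055 -6.5; python3 -c "
from h import *
for c in('scene','top'): 
  im=snapshot(c); print(c,[(round(d['p'],2),at(c,d['xy'],.045).round(4)[:2]) for d in tip_of('bolt_seat',c)[:1]])"
```

```text
tcp [0.5626 0.0605 0.071 ] lean,yaw [29.97 -6.42  0.12] F [ 1.   0.4 -1.7] M [ 0.05  0.65 -0.02] 13.65
clip scene (array([ 0.6163,  0.0541, -3.1633]), np.float64(0.43), 1256) top (array([ 0.6188,  0.0543, -2.5977]), np.float64(0.32), 1254)
tip [0.5963 0.0567 0.0484]
scene [(0.77, array([0.6356, 0.0552]))]
top [(0.69, array([0.586 , 0.4301]))]
```

Call:
send_rows([
  [0, 0, 0.7, 0.4, -0.15, 0, -1],
  [0, 0, 1.4, 0.8, -0.3, 0, -1],
  [0, 0, 2.2, 1.2, -0.46, 0, -1],
  [0, 0, 2.2, 1.36, -0.5, 0, -1],
  [0, 0, 2.2, 1.6, -0.52, 0, -1],
  [0, 0, 2.2, 1.8, -0.53, 0, -1],
  [0, 0, 2.2, 2.0, -0.55, 0, -1],
])

```text
time: 14.43
tcp_pos: [0.5827, 0.0549, 0.0708]
eef_rot: [0.258, 0.036, 0.965, -0.008]
contact_force: [-2.5, 1.4, -1.1]
finger_gap: 0.182
grasp_force: 60.5
```

Call:
send_rows([
  [0, 0, 0, 0, 0, 0, -1],
  [0, 0, 0, 0, 0, 0, -1],
])

```text
time: 14.6
tcp_pos: [0.5825, 0.055, 0.0708]
eef_rot: [0.258, 0.036, 0.965, -0.008]
contact_force: [-1.5, 1.0, -1.6]
finger_gap: 0.181
grasp_force: 60.4
```

```bash
python3 e.py .636 .052 -4.2
```

```text
tcp [0.5824 0.055  0.0708] lean,yaw [29.95 -4.22  0.12] F [-0.9  0.1 -2.4] M [0.14 0.91 0.01] 14.7
clip scene (array([ 0.6356,  0.0496, -3.9504]), np.float64(1.07), 817) top (array([ 0.6384,  0.0507, -7.1899]), np.float64(0.55), 1052)
tip [0.6163 0.0525 0.0483]
```

Call:
send_rows([
  [0, 0, 0, 0.15, -0.01, 0, -1],
  [0, 0, 0, 0.3, -0.02, 0, -1],
  [0, 0, 0, 0.45, -0.03, 0, -1],
  [0, 0, 0, 0.6, -0.04, 0, -1],
  [0, 0, 0, 0.75, -0.05, 0, -1],
  [0, 0, 0, 0.9, -0.06, 0, -1],
])

```text
time: 15.2
tcp_pos: [0.5907, 0.0545, 0.0704]
eef_rot: [0.257, 0.036, 0.966, -0.008]
contact_force: [-7.1, 1.0, 1.7]
finger_gap: 0.176
grasp_force: 61.0
```

Call:
send_rows([
  [0, 0, 0, 0.1, -0.01, 0, -1],
  [0, 0, 0, 0.2, -0.01, 0, -1],
  [0, 0, 0, 0.3, -0.02, 0, -1],
  [0, 0, 0, 0.4, -0.03, 0, -1],
])

```text
time: 15.53
tcp_pos: [0.5941, 0.0543, 0.0703]
eef_rot: [0.257, 0.036, 0.966, -0.008]
contact_force: [-11.5, 1.6, 8.2]
finger_gap: 0.181
grasp_force: 62.0
```

Call:
send_rows([
  [0, 0, 0, 0, 0, 0.05, -1],
  [0, 0, 0, 0, 0, 0.1, -1],
  [0, 0, 0, 0, 0, 0.1, -1],
])

```text
time: 15.78
tcp_pos: [0.5936, 0.0543, 0.0706]
eef_rot: [0.256, 0.036, 0.966, -0.008]
contact_force: [-4.9, 0.2, -2.6]
finger_gap: 0.178
grasp_force: 60.8
```

```bash
python3 e.py .648 .051 -4.2; python3 -c "
from h import *
for i in range(4):
  s=bot.get_state();print(s['tcp_pos'].round(4),s['contact_force'].round(1),s['moment'].round(2));snapshot('top')"
```

```text
tcp [0.5936 0.0543 0.0705] lean,yaw [29.74 -4.2   0.13] F [-6.2  1.5 -1.3] M [0.37 1.82 0.18] 15.8833
clip scene (array([ 0.6474,  0.0481, -6.711 ]), np.float64(1.15), 845) top (array([ 0.649 ,  0.0479, -9.7711]), np.float64(0.59), 1015)
tip [0.6274 0.0518 0.0478]
[0.5936 0.0543 0.0705] [-6.2  1.5 -1.3] [0.37 1.82 0.18]
[0.5936 0.0542 0.0705] [-4.6  2.4 -1.6] [0.37 1.87 0.16]
[0.5936 0.0543 0.0705] [-4.7  1.8 -0.8] [0.35 1.89 0.19]
[0.5936 0.0542 0.0705] [-6.   1.9 -1.7] [0.34 1.79 0.15]
```

Call:
send_rows([
  [0, 0, 0, 0.1, -0.01, 0.01, -1],
  [0, 0, 0, 0.2, -0.01, 0.02, -1],
  [0, 0, 0, 0.3, -0.02, 0.04, -1],
  [0, 0, 0, 0.4, -0.03, 0.05, -1],
])

```text
time: 16.42
tcp_pos: [0.5969, 0.0541, 0.0706]
eef_rot: [0.256, 0.036, 0.966, -0.008]
contact_force: [-7.0, 1.1, -1.0]
finger_gap: 0.181
grasp_force: 61.0
```

Call:
send_rows([
  [0, 0, 0, 0.1, -0.01, 0.01, -1],
  [0, 0, 0, 0.2, -0.01, 0.02, -1],
  [0, 0, 0, 0.3, -0.02, 0.03, -1],
])

```text
time: 16.67
tcp_pos: [0.5993, 0.0539, 0.0706]
eef_rot: [0.255, 0.036, 0.966, -0.008]
contact_force: [-9.4, 1.3, 0.6]
finger_gap: 0.177
grasp_force: 61.1
```

Call:
send_rows([
  [0, 0, 0, 0.1, -0.01, 0.03, -1],
  [0, 0, 0, 0.2, -0.01, 0.05, -1],
])

```text
time: 16.83
tcp_pos: [0.6009, 0.0538, 0.0707]
eef_rot: [0.255, 0.036, 0.966, -0.008]
contact_force: [-9.5, 1.3, -1.0]
finger_gap: 0.182
grasp_force: 61.0
```

Call:
send_rows([
  [0, 0, 0, 0.1, -0.01, 0.02, -1],
  [0, 0, 0, 0.2, -0.01, 0.03, -1],
])

```text
time: 17.0
tcp_pos: [0.6027, 0.0537, 0.0708]
eef_rot: [0.255, 0.036, 0.966, -0.008]
contact_force: [-8.3, 2.3, -1.9]
finger_gap: 0.177
grasp_force: 60.8
```

Call:
send_rows([
  [0, 0, 0, 0.1, -0.01, 0.02, -1],
  [0, 0, 0, 0.2, -0.01, 0.03, -1],
])

```text
time: 17.17
tcp_pos: [0.6049, 0.0535, 0.0712]
eef_rot: [0.255, 0.036, 0.966, -0.008]
contact_force: [-4.7, 1.2, -2.4]
finger_gap: 0.178
grasp_force: 60.7
```

Call:
send_rows([
  [0, 0, 0, 0.1, -0.01, 0.02, -1],
  [0, 0, 0, 0.1, -0.01, 0.02, -1],
])

```text
time: 17.33
tcp_pos: [0.6087, 0.053, 0.0732]
eef_rot: [0.257, 0.036, 0.966, -0.009]
contact_force: [-4.2, 0.8, -3.0]
finger_gap: 0.177
grasp_force: 60.5
```

```bash
python3 e.py .658 .051 -4.2; python3 -c "
from h import *
for i in range(3):
  s=bot.get_state();print(s['tcp_pos'].round(4),s['contact_force'].round(1),s['moment'].round(2));im=snapshot('scene')
for c in('scene','top'):
  snapshot(c)
  for n in('clip','bolt_seat','fork_tip'): print(c,n,[(round(d['p'],2),at(c,d['xy'],.045).round(4)[:2].tolist()) for d in tip_of(n,c)[:2]])"
```

```text
tcp [0.6087 0.053  0.0733] lean,yaw [29.85 -4.24  0.11] F [-5.4  0.1 -3.7] M [0.2  1.83 0.04] 17.4333
clip scene (array([ 0.6609,  0.0484, -5.1043]), np.float64(1.57), 1044) top (array([  0.6608,   0.0476, -12.571 ]), np.float64(1.6), 517)
tip [0.6426 0.0505 0.0506]
[0.6087 0.053  0.0733] [-5.4  0.1 -3.7] [0.2  1.83 0.04]
[0.6088 0.053  0.0733] [-4.4 -0.1 -4. ] [0.18 1.87 0.04]
[0.6089 0.053  0.0734] [-5.1  0.8 -3.2] [ 0.14  1.93 -0.02]
scene clip [(0.46, [0.656, 0.0542])]
scene bolt_seat [(0.74, [0.6548, 0.0491])]
scene fork_tip [(0.8, [0.4721, -0.034]), (0.71, [0.6312, 0.068])]
top clip [(0.43, [0.655, 0.0501])]
top bolt_seat [(0.55, [0.3408, 0.317])]
top fork_tip [(0.77, [0.5013, -0.3755]), (0.74, [0.4435, -0.0285])]
```

Call:
send_rows([
  [0, 0, 0, -0.3, 0.02, 0, -1],
  [0, 0, 0, -0.6, 0.04, 0, -1],
  [0, 0, 0, -0.9, 0.07, 0, -1],
  [0, 0, 0, -1.2, 0.09, 0, -1],
  [0, 0, 0, -1.6, 0.12, 0, -1],
  [0, 0, 0, -2.2, 0.16, 0, -1],
  [0, 0, 0, -2.8, 0.2, 0, -1],
  [0, 0, 0, -3.5, 0.25, 0, -1],
])

```text
time: 18.65
tcp_pos: [0.5747, 0.0556, 0.0746]
eef_rot: [0.259, 0.036, 0.965, -0.009]
contact_force: [-0.1, -0.4, -2.7]
finger_gap: 0.182
grasp_force: 60.2
```

Call:
send_rows([
  [0, 0, 0, -1, 0.07, 0, -1],
  [0, 0, 0, -2, 0.14, 0, -1],
  [0, 0, 0, -2, 0.14, 0, -1],
  [0, 0, 0, -2, 0.14, 0, -1],
])

```text
time: 18.98
tcp_pos: [0.5538, 0.0571, 0.074]
eef_rot: [0.258, 0.036, 0.965, -0.009]
contact_force: [-0.1, 0.2, -1.5]
finger_gap: 0.179
grasp_force: 60.2
```

```bash
python3 e.py .652 .050 -4.2; python3 e.py .645 .051 -4.2; python3 -c "
from h import *
s=bot.get_state();print(s['contact_force'])
for c in('scene','top'):
  snapshot(c)
  for n in('clip','bolt_seat','sleeve'): print(c,n,[(round(d['p'],2),at(c,d['xy'],.045).round(4)[:2].tolist()) for d in tip_of(n,c)[:2]])"
```

```text
tcp [0.5554 0.057  0.0746] lean,yaw [30.05 -4.23  0.12] F [ 0.3 -0.1 -1.2] M [ 0.04  0.56 -0.  ] 19.0833
clip scene (array([ 0.6513,  0.0486, -6.2912]), np.float64(1.59), 814) top (array([  0.6522,   0.0476, -13.954 ]), np.float64(0.82), 807)
tip [0.5893 0.0545 0.0521]
tcp [0.5555 0.0569 0.0745] lean,yaw [30.04 -4.23  0.12] F [-0.   0.3 -1.8] M [-0.01  0.6   0.02] 19.1833
clip scene (array([ 0.6522,  0.0484, -6.599 ]), np.float64(1.76), 638) top (array([  0.652 ,   0.0481, -16.4372]), np.float64(0.82), 801)
tip [0.5894 0.0545 0.052 ]
[-0.00244231  0.28251518 -1.80702976]
scene clip [(0.58, [0.6513, 0.0598])]
scene bolt_seat [(0.16, [0.4992, 0.1357])]
scene sleeve [(0.54, [0.7107, -0.0319])]
top clip [(0.51, [0.6466, 0.0483])]
top bolt_seat [(0.47, [0.655, 0.0515]), (0.25, [0.6996, -0.3296])]
top sleeve [(0.61, [0.6934, -0.0066])]
```

Call:
send_rows([
  [0, 0, 0, -1.5, 0.1, 1.5, -1],
  [0, 0, 0, -3, 0.2, 4, -1],
  [0, 0, 0, -5, 0, 7, -1],
  [0, 0, -0.9, -7, -2, 8.5, -1],
  [0, 0, -0.9, -7, -5, 8.5, -1],
  [0, 0, -0.9, -7, -8, 8.5, -1],
  [0, 0, -0.9, -7, -11, 8.5, -1],
  [0, 0, -0.9, -7, -14, 8.5, -1],
])

```text
time: 20.25
tcp_pos: [0.4845, -0.0843, 0.1598]
eef_rot: [0.259, 0.043, 0.965, -0.011]
contact_force: [-0.5, -0.5, -2.4]
finger_gap: 0.177
grasp_force: 60.2
```

Call:
send_rows([
  [0, 0, 0, 0, -3, 0, -1],
  [0, 0, 0, 0, -6, 0, -1],
  [0, 0, 0, 0, -9, 0, -1],
  [0, 0, 0, 0, -12, -1, -1],
  [0, 0, 0, 0, -13, -3, -1],
  [0, 0, 0, 0, -13, -5, -1],
  [0, 0, 0, 0, -13, -5, -1],
  [0, 0, 0, 0, -13, -5, -1],
])

```text
time: 20.92
tcp_pos: [0.4835, -0.2122, 0.1078]
eef_rot: [0.257, 0.044, 0.965, -0.009]
contact_force: [0.3, 1.3, -1.9]
finger_gap: 0.178
grasp_force: 60.1
```

```bash
python3 -c "
from h import *
snapshot('scene');snapshot('scene');s=bot.get_state();print(s['tcp_pos'],fk(s),target(-5,30,(.484,-.2118,.0285)))"
```

```text
[ 0.4850487  -0.21280952  0.10985387] [30.01 -5.09  0.1 ] (array([-0.1 ,  0.02,  0.09]), array([-0.1 ,  0.1 , -8.14]))
```

Call:
send_rows([
  [0, 0, 0, 0, 0, -2, -1],
  [0, 0, 0, 0, 0, -4, -1],
  [0, 0, 0, 0, 0, -6, -1],
  [0, 0, 0, 0, 0, -7.2, -1],
  [0, 0, 0, 0, 0, -7.7, -1],
  [0, 0, 0, 0, 0, -7.8, -1],
  [0, 0, 0, 0, 0, -7.8, -1],
  [0, 0, 0, 0, 0, -7.8, -1],
])

```text
time: 21.68
tcp_pos: [0.4857, -0.2135, 0.0325]
eef_rot: [0.259, 0.043, 0.965, -0.011]
contact_force: [1.0, 0.7, -1.2]
finger_gap: 0.183
grasp_force: 60.3
```

Call:
send_rows([
  [0, 0, 0, 0, 0, -0.08, -1],
  [0, 0, 0, 0, 0, -0.16, -1],
  [0, 0, 0, 0, 0, -0.24, -1],
  [0, 0, 0, 0, 0, -0.3, -1],
  [0, 0, 0, 0, 0, -0.3, -1],
])

```text
time: 22.1
tcp_pos: [0.4849, -0.2133, 0.0285]
eef_rot: [0.259, 0.043, 0.965, -0.011]
contact_force: [-1.3, 0.2, 1.7]
finger_gap: 0.181
grasp_force: 61.2
```

Call:
send_rows([
  [0, 0, 0, 0, 0, -0.03, -1],
  [0, 0, 0, 0, 0, -0.03, -0.5],
  [0, 0, 0, 0, 0, -0.03, -0.3],
  [0, 0, 0, 0, 0, 0, 0],
  [0, 0, 0, 0, 0, 0, 0.2],
  [0, 0, 0, 0, 0, 0, 0.2],
  [0, 0, 0, 0, 0, 0, 0.2],
])

```text
time: 22.68
tcp_pos: [0.4847, -0.213, 0.0281]
eef_rot: [0.258, 0.043, 0.965, -0.011]
contact_force: [0.3, 0.2, -0.2]
finger_gap: 0.6
grasp_force: 0.0
```

Call:
send_rows([
  [0, 0, 0, -0.5, 0, 0.87, 0.2],
  [0, 0, 0, -1.5, 0.1, 2.6, 0.2],
  [0, 0, 0, -3, 0.2, 5.2, 0.2],
  [0, 0, 0, -5, 0.4, 8.7, 0.2],
  [0, 0, 0, -7, 0.6, 12, 0.2],
  [0, 6, 0, -9, 0.6, 14, 0.2],
  [0, 12, 0, -10, 0.6, 15, 0.2],
  [0, 18, 0, -10, 0.6, 15, 0.2],
])

```text
time: 23.35
tcp_pos: [0.3836, -0.2084, 0.1821]
eef_rot: [0.104, 0.042, 0.993, -0.02]
contact_force: [-0.1, -2.2, -0.8]
finger_gap: 0.603
grasp_force: 0.0
```

Call:
send_rows([
  [0, 6, 0, 0, 0, 0, 0.2],
  [0, 10, 0, 0, 0, 0, 0.2],
  [0, 10, 0, 0, 0, 0, 0.2],
  [0, 10, 0, 0, 0, 0, 0.2],
])

```text
time: 23.68
tcp_pos: [0.3853, -0.2067, 0.1776]
eef_rot: [0.018, 0.039, 0.999, -0.02]
contact_force: [-0.0, 0.6, -0.5]
finger_gap: 0.602
grasp_force: 0.0
```

```bash
python3 b.py w9 fork:.003 fork_grip:.043 fork_tip:.006 mat:.003 clip:.045 bolt_seat:.045
python3 - <<'E'
from clipfit import *
s=bot.get_state();print(fk(s),s['contact_force'].round(1))
im=cv2.imread('pics/w9.png');h=cv2.cvtColor(im,cv2.COLOR_BGR2HSV)
o=((h[...,0]>=7)&(h[...,0]<15)&(h[...,1]>200)&(h[...,2]>120)).astype(np.uint8)
n,l,st,c=cv2.connectedComponentsWithStats(o)
for i in range(1,n):
  if st[i,4]>40: print('orange',st[i].tolist(),c[i].round(1),at('wrist',c[i],.06,s).round(3))
sc=snapshot('scene');it=snapshot('top')
for c,i in(('scene',sc),('top',it)):
  print(c,fit(c,i,s,[.651,.049,-4.2]))
  for nme,z in(('fork_tip',.006),('fork_grip',.043),('clip',.045)): print(nme,[(round(d['p'],2),at(c,d['xy'],z).round(3)[:2].tolist()) for d in tip_of(nme,c)[:3]])
E
```

```text
[ 0.3853 -0.2067  0.1776]
fork 0.88 [282.1 255.3] [ 0.4678 -0.2173]
fork 0.86 [174.1 264.4] [ 0.4748 -0.3443]
fork_grip 0.85 [285.3 278. ] [ 0.4722 -0.2133]
fork_grip 0.79 [442.6 208. ] [ 0.4083 -0.0573]
fork_tip 0.92 [450.2 219. ] [ 0.4367 -0.0274]
fork_tip 0.56 [287.7 293. ] [ 0.5162 -0.2143]
mat 0.89 [283.8 245.6] [ 0.4561 -0.2146]
mat 0.67 [548.8 158.9] [0.3697 0.1173]
clip 0.61 [481.4 368.9] [0.6577 0.0545]
clip 0.28 [288.9 294.1] [ 0.4905 -0.2108]
bolt_seat 0.36 [527.5 414.2] [0.8602 0.2436]
[ 3.12 -4.64 -2.3 ] [-1.2 -0.1 -0. ]
scene (array([ 0.6517,  0.0488, -4.5674]), np.float64(1.58), 823)
fork_tip [(0.75, [0.509, -0.219]), (0.7, [0.438, -0.019])]
fork_grip [(0.89, [0.482, -0.336]), (0.77, [0.424, -0.058]), (0.71, [0.482, -0.215])]
clip [(0.38, [0.65, 0.048])]
top (array([  0.6523,   0.0484, -13.7377]), np.float64(0.84), 799)
fork_tip [(0.64, [0.439, -0.024]), (0.54, [0.525, -0.227]), (0.54, [0.655, 0.045])]
fork_grip [(0.74, [0.458, -0.198]), (0.72, [0.407, -0.051]), (0.72, [0.466, -0.206])]
clip [(0.46, [0.641, 0.043])]
```

```bash
python3 -c "
from station import bot
print(bot.job_done())"
```

```text
the job is handed in; nothing more can be done
None
```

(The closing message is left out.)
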